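# Close the intake filter housing: cover over the stud, wing nut down

### The arm

A 6-joint arm with a two-finger parallel gripper is mounted at the origin on a cart in front of the work surface, level with it; the furniture and walls round the work are solid. World frame = base frame: x ahead of the robot, y to its left, z up, the work surface at z = 0. Lengths are in mm, angles in rad, forces in N, time in s.
With the tool pointing down it reaches from about 300 to 875 mm from the base axis. Payload 6.4 kg.
Tool frame: the origin (TCP) lies midway between the tips of the shut fingers; the grasp point (between the pads) lies 19 mm behind it; z points along the fingers, x is the direction in which the jaws open and shut, and the axes are right-handed (so a half turn about z gives the same grasp; the last joint's range is limited). The gripper opens to 85 mm and grips with 20 to 120 N. Pads are 22 mm wide; open, the fingers measure 114 mm over their backs; the gripper's body (76 mm by 85 mm) begins 54 mm behind the grasp point. The pads swing forward as they close: fully open they stand 13 mm farther back than shut.
Start: joints at [-1.312, 0.181, 1.607, -0, 1.354, -0.206], TCP at [257.758, -514.006, 231.288] pointing down, gripper open.
Joint ranges: [-2.99, 2.99], [-0.89, 2.07], [0.3, 2.58], [-1.14, 4.28], [0, 2.63], [-3.12, 3.12]. Speed limits (rad/s): [2.57, 2.57, 3.01, 3.14, 3.14, 3.14].

### API

Orientations are given as a unit quaternion [w, x, y, z].
In Python, from station import telemetry, eyes, ctrl gives the robot as it stands. The module is installed in compiled form; this text tells all that it offers.
- The arm moves only by the tool carry_out, never from a script. Its argument "moves" is a list of rows, each a list of 6 numbers: the shift along the tool's x, y, z in cm, then the turn, a rotation vector about the tool's x, y, z in degrees. In form: [[tx, ty, tz, rx, ry, rz], ...]. A call has 1 to 5 rows; each row shifts and turns the commanded pose from where the row before left it, along the tool's axes as they then stand; what a row does not reach is not made up. A row lasts 1/8 s, in which the tool goes at most 62.5 mm and 10.7 degrees, less where a joint would pass 70% of its speed; a pose out of reach is approached as far as the arm can. A call is refused whole if a number of a shift passes 6.25 or a number of a turn 10.7, either way. A call with a gripper value outside its range is refused whole. "fingers" is the opening, from 0 (shut) to 1 (fully open), set as the call begins (left out, the last holds). The fingers move at their own pace and stop on an object; the grip force is fixed at half the most. Time passes only in rows, so rows that do not move let the fingers close. It gives the time, the measured TCP pose, the force and the opening at its end, in the units of the state.
- telemetry.get_obs(): the state, without advancing time (a new reading comes with each control period).
- eyes.snapshot(name): name is "side" or "top" or "wrist"; returns a dict with "image" (420x560x3 uint8, blue, green, red), "K" (3x3 intrinsics, pixels), "pose" (4x4, takes a point from camera to world coordinates); the wrist camera has in their place "mount" (4x4, takes a point from camera to tool coordinates, whose origin is the TCP and whose axes are the tool frame's). Camera axes: x right, y up, looking along -z (the intrinsics and any distortion apply to the point x, -y, -z); pixel columns grow to the right and rows downward; lengths in mm; the calibration is good to about 2 mm. A picture is of the moment at which its call begins: read the wrist's pose just before it. There is no depth.
- ctrl.finish_job(): hands the job in, once; it reports no verdict.
The state is a dict: "time": time; "qpos": joint angles; "joint_velocities": joint speeds; "effort": joint torques, N m; "eef_pos": TCP position; "eef_rot": TCP orientation; "contact_force": force on the tool from outside, world axes, zero at the start; "moment": the same for the moment, N m; "width": finger opening in mm.
Only numpy, scipy, OpenCV 4.12 (cv2) and the standard library are available. Lean on these libraries where they do the work, as an engineer would, in place of code of your own. Each camera call takes 0.05 s, during which the arm holds its last target.

### The job

Put the slotted cover back on the blue filter housing: lower it over the wing nut, with the nut's wings passing up through the slot, until it lies flat on the gasket, then spin the wing nut clockwise down its stud until it is snug on the cover. Leave the cover clamped and the nut let go, and do not shove or knock over the things standing around.

Things in the scene. Friction and masses are not known exactly. Their poses are not given: they have to be found in the camera images.
- housing: Blue rectangular filter housing, fixed to the table, 170 mm long (its x), 80 mm wide (its y); black gasket rim level at 60 mm above the table. Origin at the centre of its underside, on the table. Opening in the top 134 x 46 mm, over 20 mm deep. Two low feet and a steel hose spigot (+x end, 34 mm up) stick out up to 20 mm beyond its ends. A stud stands at its centre, the wing nut on it.
- seat (a point): Centre of the opening in the plane of the gasket rim, 60 mm above the table, on the stud's axis. Axes as the housing's.
- nut: The brass wing nut on the stud, which it cannot leave. Origin on the stud's axis at the nut's underside: 75 mm above the table when fully up, sinking 1.91 mm per radian of clockwise turn (12 mm a turn). It lands on the seated cover, 66 mm above the table, after 4.71 rad. This body's axes stay those of the housing and do not turn with the nut.
- nut_wings (a point): Point on the nut's axis 23 mm above its underside, where to grip. Its x runs along the wings and turns with the nut. The two wings form a flat blade 50 mm long (x), 9 mm thick (y), 32 mm tall from the underside (26 mm in the middle 10 mm). A hub of 14 mm diameter takes up the lowest 12 mm: grip above it.
- wing_nut (a joint): Turn of the wing nut in rad: 0 fully up with its wings along the housing's x axis, growing as it is turned clockwise seen from above. Starts at 0 to 0.1. Touches the seated cover at about 4.71 with its wings across the slot; stiff from there on, stops at 5.6. Turning takes about 0.06 N m; the thread holds where it is left.
- cover: Loose aluminium cover, 160 mm long (its x), 66 mm wide (its y), 0.2 kg, lying flat right way up. Origin at the centre of its underside. From there up: a plug frame 128 x 40 mm, 8 mm tall, that drops into the housing's opening with 3 mm to spare all round; then the plate, from 8 to 14 mm, whose edge rests on the gasket. Fits either way round. Seated, its origin is 8 mm below seat.
- slot (a point): Centre of the slot through the cover, on the plate's top face, 14 mm above the cover's origin (66 mm above the table when seated). The slot is 58 mm along the cover's x by 20 mm along y, so the nut passes only when its wings lie along the cover's x.
- lug_a (a point): Middle of the grippable part of the black upright grip lug on the cover's +x end, 58 mm from the centre, 32 mm above the cover's origin. The lug is 34 mm along x, 12 mm thick (y) and 30 mm tall above the plate (top 42 mm above the cover's origin). Axes as the cover's.
- lug_b (a point): The same on the like lug at the cover's -x end.
- orange_jar: Bystander: small jar with an orange screw cap, 41 mm diameter, 53 mm tall; origin at the centre of its underside, z up.
- white_bottle_a: Bystander: white dropper bottle, 50 mm diameter, 100 mm tall; origin at the centre of its underside, z up.
- white_bottle_b: Bystander: white dropper bottle, 50 mm diameter, 100 mm tall; origin at the centre of its underside, z up.
- beaker: Bystander: small clear beaker, 76 mm across, 85 mm tall; origin at the centre of its underside, z up.
- green_tube: Bystander: clear sample tube standing on end, with a green cap, 41 mm diameter, 94 mm tall; origin at the centre of its underside, z up. Not one of the like tubes in the wire rack: that rack (262 x 220 mm, tubes in it up to 110 mm above the table) is fixed between the housing and the cover, so carry the cover over it.

How it is judged:
By the outcome, as a careful person would: the job done as asked, in the order asked, and still so for the second after the job is handed in, with the robot touching nothing.
It also fails if it takes over 72 s, if anything falls off the work surface, if the arm or the gripper's body presses on something with over 40 N, if the wrist force passes 120 N, or if a joint passes its speed limit or range.

## Working session

There is one attempt and no reset: what is moved stays moved. The work goes in short steps, Python scripts to look and compute and a tool call to move; the robot and the scene stay as the last step left them, time stands still between calls to the robot, and variables do not carry over. Pictures are saved under pics/ and viewed, and the job is handed in when it is done.

Besides the shell and the picture viewer there is one more tool, called by a JSON object that holds its "api" and its "payload". carry_out: Moves the arm, as the interface text tells. Its arguments: {"type":"object","properties":{"moves":{"type":"array","items":{"type":"array","items":{"type":"number"}}},"fingers":{"type":"number"}},"required":["moves"]}

```bash
mkdir -p pics; ls; python3 - <<'E'
from station import telemetry, eyes, ctrl
import cv2,json,numpy as np
o=telemetry.get_obs();print(o)
for n in("side","top","wrist"):
    s=eyes.snapshot(n);cv2.imwrite(f"pics/{n}0.png",s["image"])
    print(n,s["K"],s.get("pose",s.get("mount")),s.keys())
E
```

```text
pics
{'time': 0.0, 'qpos': array([-1.31232867e+00,  1.81525496e-01,  1.60803885e+00,  1.45023665e-05,
        1.35380485e+00, -2.06253416e-01]), 'joint_velocities': array([-0.00058969, -0.00056797,  0.00022947, -0.00062222,  0.00151611,
       -0.00105245]), 'effort': array([-1.34380003e-03, -4.44872189e+01, -3.51337123e+01, -4.99698563e-04,
        9.29112837e-03,  2.15682815e-05]), 'eef_pos': array([ 257.59528424, -513.4369082 ,  230.37799862]), 'eef_rot': array([-6.16625207e-04,  8.50931702e-01, -5.25275593e-01, -6.39408385e-04]), 'contact_force': array([ 0.41884805, -0.29911549,  0.04380607]), 'moment': array([ 0.0130961 , -0.05508043,  0.00723843]), 'width': 85.19188741559464}
side [[491.67985109   0.         272.00524035]
 [  0.         491.67985109 206.73584977]
 [  0.           0.           1.        ]] [[ 9.97130822e-01  3.71111967e-03 -7.56065552e-02  4.01170924e+02]
 [-7.12218115e-02  3.84346582e-01 -9.20437482e-01 -1.26723689e+03]
 [ 2.56432675e-02  9.23181419e-01  3.83508136e-01  5.78598198e+02]
 [ 0.00000000e+00  0.00000000e+00  0.00000000e+00  1.00000000e+00]] dict_key
[... 196 characters left out ...]
843975e-01  1.94600138e+02]
 [-9.99706486e-01 -2.25259109e-02  8.91769187e-03 -6.27828930e+01]
 [ 4.40373612e-03  1.92999822e-01  9.81188909e-01  1.64777641e+03]
 [ 0.00000000e+00  0.00000000e+00  0.00000000e+00  1.00000000e+00]] dict_keys(['image', 'K', 'pose'])
wrist [[365.24193897   0.         279.4091708 ]
 [  0.         365.24193897 203.64075626]
 [  0.           0.           1.        ]] [[ 9.99998784e-01 -5.35756298e-05  1.55833820e-03 -1.59971551e-01]
 [ 4.50215572e-04 -9.46922271e-01 -3.21462300e-01 -8.35802600e+01]
 [ 1.49284769e-03  3.21462611e-01 -9.46921095e-01 -1.42673553e+02]
 [ 0.00000000e+00  0.00000000e+00  0.00000000e+00  1.00000000e+00]] dict_keys(['image', 'K', 'mount'])
```

View pics/side0.png

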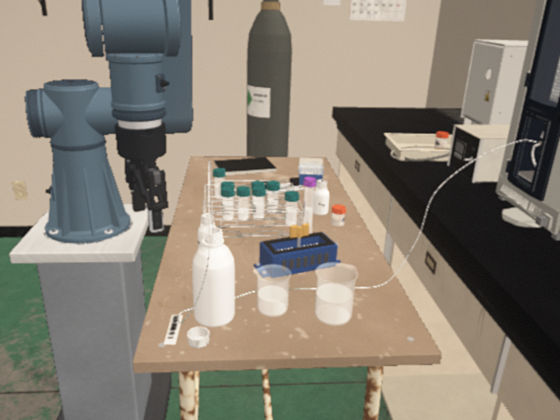

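View pics/top0.png

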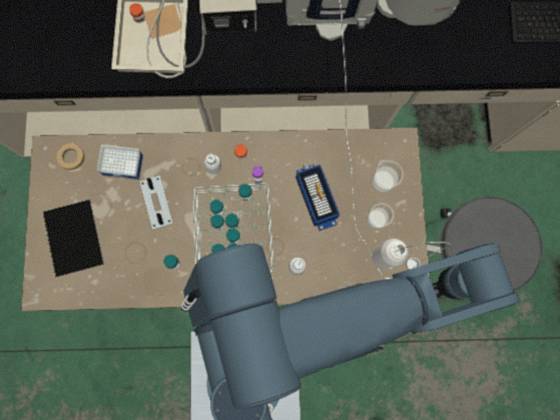

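View pics/wrist0.png

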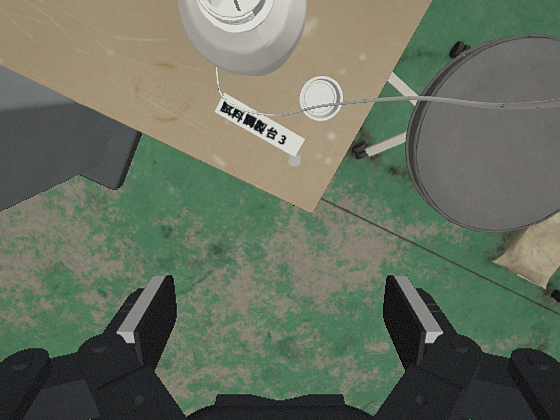

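The side view shows the rack between the housing (298,255) and the rest. The top view shows the cover at (156,202), the housing at (318,195) with the brass nut, and the rack at (233,230). I'll zoom in on the top view.

```bash
cat > h.py <<'E'
import numpy as np,cv2
from station import telemetry, eyes, ctrl
from scipy.spatial.transform import Rotation as R
def Rq(q): return R.from_quat([q[1],q[2],q[3],q[0]])
def ray(K,P,uv):
    d=np.linalg.inv(K)@np.array([uv[0],uv[1],1.]); d=np.array([d[0],-d[1],-d[2]])
    return P[:3,3],P[:3,:3]@d
def onz(K,P,uv,z):
    o,d=ray(K,P,uv); return o+d*(z-o[2])/d[2]
def proj(K,P,X):
    c=P[:3,:3].T@(np.asarray(X,float)-P[:3,3]); p=K@np.array([c[0],-c[1],-c[2]]); return p[:2]/p[2]
def shot(n):
    o=telemetry.get_obs(); s=eyes.snapshot(n)
    if n=="wrist":
        T=np.eye(4);T[:3,:3]=Rq(o["eef_rot"]).as_matrix();T[:3,3]=o["eef_pos"];P=T@s["mount"]
    else:P=s["pose"]
    return s["image"],s["K"],P,o
E
python3 - <<'E'
from h import *
im,K,P,o=shot("top")
np.savez("top.npz",im=im,K=K,P=P)
a=cv2.resize(im[140:240,110:210],None,fx=4,fy=4,interpolation=cv2.INTER_CUBIC)
b=cv2.resize(im[150:250,270:370],None,fx=4,fy=4,interpolation=cv2.INTER_CUBIC)
cv2.imwrite("pics/topz.png",np.hstack([a,b]))
for n,uv,z in[("cover",(156,202),14),("housing",(318,195),60),("jar",(240,151),53),("bA",(212,160),100),("bB",(298,266),100),("beaker",(380,216),85),("green",(171,262),94)]:
    print(n,onz(K,P,uv,z).round(0))
E
```

```text
cover [544. 266.  14.]
housing [ 544. -234.   60.]
jar [691.   1.  53.]
bA [650.  83. 100.]
bB [ 328. -163.  100.]
beaker [ 471. -412.   85.]
green [348. 203.  94.]
```

View pics/topz.png

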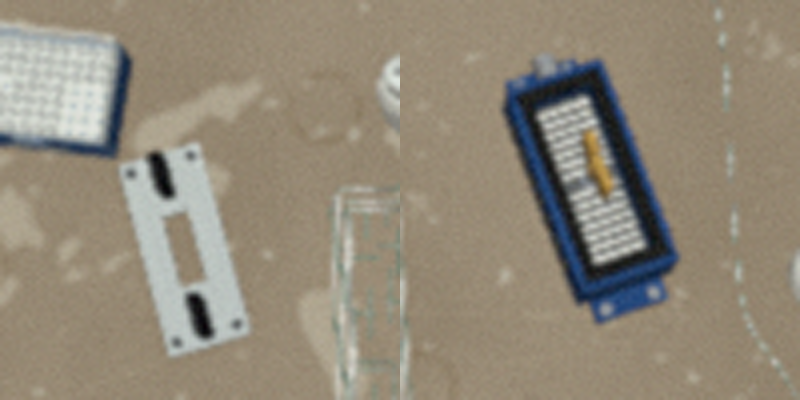

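The left crop shows the cover, with plate corners at about (122,170), (200,143), (248,330) and (170,356) and two black lugs. The right crop shows the housing, with its spigot at the top and the brass nut at about (598,165). Next I'll measure both with masks.

```bash
python3 - <<'E'
from h import *
d=np.load("top.npz");im,K,P=d["im"],d["K"],d["P"]
hsv=cv2.cvtColor(im,cv2.COLOR_BGR2HSV)
def reg(m,x0,x1,y0,y1):
    z=np.zeros_like(m);z[y0:y1,x0:x1]=m[y0:y1,x0:x1];return z
def big(m):
    c,_=cv2.findContours(m,cv2.RETR_EXTERNAL,cv2.CHAIN_APPROX_NONE);return max(c,key=cv2.contourArea)
# cover plate: bright low-sat
m=reg(((hsv[...,1]<45)&(hsv[...,2]>130)).astype(np.uint8),137,175,172,232)
c=big(m);W=np.array([onz(K,P,p[0],14)[:2] for p in c],np.float32)
r=cv2.minAreaRect(W);print("cover",r)
# lugs top
for y0,y1 in((174,192),(210,228)):
    mm=reg((hsv[...,2]<70).astype(np.uint8),144,166,y0,y1);c=big(mm);M=cv2.moments(mm,True);print("lug",cv2.contourArea(c),onz(K,P,(M['m10']/M['m00'],M['m01']/M['m00']),35))
m=reg(((hsv[...,0]>100)&(hsv[...,0]<130)&(hsv[...,1]>90)|(hsv[...,2]<60)).astype(np.uint8),293,342,163,226)
c=big(m);print("housing px",cv2.minAreaRect(c))
W=np.array([onz(K,P,p[0],60)[:2] for p in c],np.float32);print(cv2.minAreaRect(W))
m=reg(((hsv[...,0]>8)&(hsv[...,0]<28)&(hsv[...,1]>130)).astype(np.uint8),305,330,175,210)
c=big(m);W=np.array([onz(K,P,p[0],105)[:2] for p in c],np.float32);print("nut",cv2.minAreaRect(W))
# white insert rows/opening: bright
m=reg(((hsv[...,1]<60)&(hsv[...,2]>130)).astype(np.uint8),300,340,168,220)
m=cv2.morphologyEx(m,cv2.MORPH_CLOSE,np.ones((3,3)));c=big(m);W=np.array([onz(K,P,p[0],40)[:2] for p in c],np.float32);print("insert",cv2.minAreaRect(W))
o=telemetry.get_obs();print(o['time'])
E
```

```text
cover ((545.5398559570312, 265.3836669921875), (165.1439208984375, 72.44239807128906), 15.723657608032227)
lug 23.0 [599.82449873 281.83780276  35.        ]
lug 21.0 [487.61120759 249.79215166  35.        ]
housing px ((317.73193359375, 196.60308837890625), (63.53929138183594, 27.354204177856445), 68.96248626708984)
((540.3438720703125, -232.42543029785156), (194.01612854003906, 83.71314239501953), 18.103418350219727)
nut ((548.0753784179688, -231.07669067382812), (41.751712799072266, 8.360906600952148), 17.752593994140625)
insert ((550.3941650390625, -233.46453857421875), (126.23953247070312, 39.68021774291992), 18.518386840820312)
0.2
```

```bash
cat > go.py <<'E'
from h import *
# print tool-frame vector (cm) and turn (deg) from current pose to target (TCP xyz, angle of tool -y in deg, tool down)
def tgt(x,y,z,a):
    a=np.radians(a); ty=-np.array([np.cos(a),np.sin(a),0]); tz=np.array([0,0,-1.]); tx=np.cross(ty,tz)
    return np.array([x,y,z],float),R.from_matrix(np.c_[tx,ty,tz])
def delta(x,y,z,a):
    o=telemetry.get_obs();p,Rt=tgt(x,y,z,a);Rc=Rq(o["eef_rot"])
    print("t",round(o['time'],2),"cm",(Rc.inv().apply(p-o["eef_pos"])/10).round(3),"rotdeg",np.degrees((Rc.inv()*Rt).as_rotvec()).round(2),"q6",o['qpos'][5].round(2),"q1",o['qpos'][0].round(2))
    return Rc,Rt,o
E
python3 - <<'E'
from go import *
s=eyes.snapshot("side");K,P=s["K"],s["pose"]
b=onz(K,P,(213,312),0);print(b)
for h in(150,200,250,300):print(h,proj(K,P,[b[0],b[1],h]))
delta(490,250,200,15.9)
E
```

```text
[ 356.75221077 -428.69955499    0.        ]
150 [211.38866594 245.50261249]
200 [210.80646409 221.47599784]
250 [210.19930042 196.41924591]
300 [209.56553442 170.26465486]
t 0.25 cm [-57.856 -55.      3.142] rotdeg [-1.000e-02  5.000e-02  1.073e+01] q6 -0.21 q1 -1.31
```

{"api": "carry_out", "payload": {"moves": [[-1,0,-4,0,0,0],[-4.2,-4,0,0,0,0],[-4.2,-4,0,0,0,0],[-4.2,-4,0,0,0,0],[-4.2,-4,0,0,0,0]], "fingers": 1}}

```text
time: 0.88
eef_pos: [321.2, -281.4, 271.3]
eef_rot: [-0.0, 0.851, -0.526, 0.0]
contact_force: [1.8, 0.2, 0.0]
width: 85.3
```

{"api": "carry_out", "payload": {"moves": [[-4.2,-4,0,0,0,0],[-4.2,-4,0,0,0,0],[-4.2,-4,0,0,0,0],[-4.2,-4,0,0,0,0],[-4.2,-4,0,0,0,0]]}}

```text
time: 1.5
eef_pos: [405.9, -4.0, 271.6]
eef_rot: [-0.0, 0.851, -0.525, 0.001]
contact_force: [1.2, -0.9, 0.7]
width: 85.1
```

{"api": "carry_out", "payload": {"moves": [[-4.2,-4,0,0,0,0],[-4.2,-4,0,0,0,0],[-4.2,-4,0,0,0,0],[0,0,0,0,0,10.6],[0,0,0,0,0,0]]}}

```text
time: 2.12
eef_pos: [456.2, 161.3, 271.0]
eef_rot: [0.0, 0.8, -0.6, -0.0]
contact_force: [0.3, -1.0, -0.8]
width: 85.7
```

```bash
python3 - <<'E'
from go import *
delta(490,250,200,15.9)
im,K,P,o=shot("wrist");np.savez("w1.npz",im=im,K=K,P=P);cv2.imwrite("pics/w1.png",im);print(o["eef_pos"])
E
```

```text
t 2.12 cm [-7.572 -5.73   7.093] rotdeg [ 0.04 -0.    0.31] q6 1.38 q1 0.09
[456.16823052 161.30142149 270.97011698]
```

View pics/w1.png

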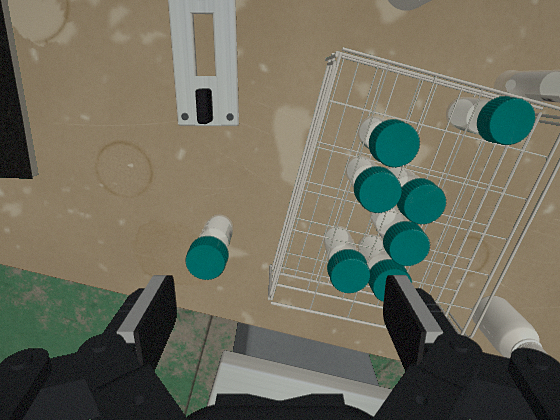

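The wrist view shows the cover at the top left with its near lug at (204,105). It also shows the green tube at (208,255) and the rack on the right. I'm moving above the near lug.

{"api": "carry_out", "payload": {"moves": [[-3.8,-2.85,2,0,0,0],[-3.8,-2.85,2,0,0,0],[0,0,2,0,0,0],[0,0,0,0,0,0]], "fingers": 0.6}}

```text
time: 2.68
eef_pos: [489.1, 248.5, 209.5]
eef_rot: [0.002, 0.799, -0.601, -0.001]
contact_force: [-0.5, -0.8, 0.2]
width: 51.3
```

```bash
python3 - <<'E'
from go import *
delta(490,250,200,15.9)
im,K,P,o=shot("wrist");np.savez("w2.npz",im=im,K=K,P=P);cv2.imwrite("pics/w2.png",im);print(o["eef_pos"])
E
```

```text
t 2.67 cm [-0.124 -0.129  0.949] rotdeg [ 0.23 -0.    0.24] q6 1.54 q1 0.25
[489.13959305 248.45808431 209.49912785]
```

View pics/w2.png

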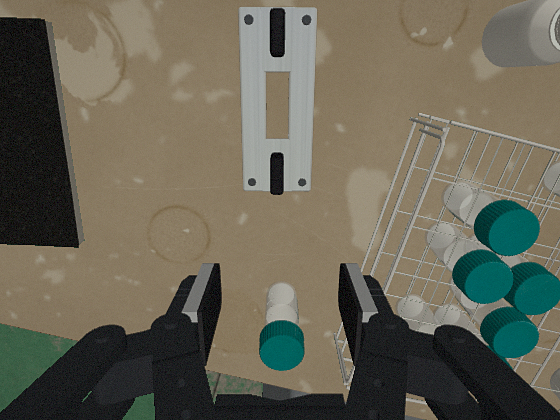

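The whole cover is in view, with the slot at (277,105) and the near lug at (277,172). I'll measure the corners and slot from this picture.

```bash
python3 - <<'E'
from go import *
d=np.load("w2.npz");im,K,P=d["im"],d["K"],d["P"]
hsv=cv2.cvtColor(im,cv2.COLOR_BGR2HSV)
m=((hsv[...,1]<40)&(hsv[...,2]>120)).astype(np.uint8);m[:,:230]=0;m[:,325:]=0;m[210:]=0
cs,h=cv2.findContours(m,cv2.RETR_CCOMP,cv2.CHAIN_APPROX_NONE)
for c,hh in zip(cs,h[0]):
    if cv2.contourArea(c)<150: continue
    W=np.array([onz(K,P,p[0],14)[:2] for p in c],np.float32)
    (x,y),s,a=cv2.minAreaRect(W);print("hole" if hh[3]>=0 else "outer",(x,y),s,a,cv2.boundingRect(c))
for y0,y1 in((5,70),(145,200)):
    mm=(hsv[...,2]<55).astype(np.uint8);mm[:y0]=0;mm[y1:]=0;mm[:,265:266]=0;mm[:,:262]=0;mm[:,292:]=0
    c=max(cv2.findContours(mm,0,1)[0],key=cv2.contourArea);print(cv2.boundingRect(c),cv2.minAreaRect(c))
# top edge rows
print(onz(K,P,(277,155),42),proj(K,P,[489,248.5,34]))
E
```

```text
outer (546.067138671875, 267.9919128417969) (159.00302124023438, 65.34942626953125) 15.725310325622559 (238, 7, 79, 185)
hole (546.2731323242188, 267.94158935546875) (59.080665588378906, 22.104482650756836) 15.715303421020508 (265, 71, 26, 69)
hole (603.9495239257812, 284.28778076171875) (38.416358947753906, 14.096336364746094) 15.57868480682373 (269, 7, 18, 51)
(270, 8, 15, 49) ((276.9999694824219, 31.999996185302734), (13.999998092651367, 47.99999237060547), 0.0)
(270, 153, 14, 42) ((276.5, 173.5), (41.0, 13.0), 90.0)
[509.0557816  257.19193291  42.        ] [280.22428005 177.09891135]
```

```bash
python3 -c "
from go import *
delta(490.4,252.3,60,15.7)"
```

```text
t 2.73 cm [-0.36  -0.176 15.094] rotdeg [ 0.09 -0.01  0.38] q6 1.54 q1 0.25
```

{"api": "carry_out", "payload": {"moves": [[-0.36,-0.18,5,0,0,0.3],[0,0,5,0,0,0],[0,0,5,0,0,0],[0,0,0,0,0,0],[0,0,0,0,0,0]]}}

```text
time: 3.35
eef_pos: [492.9, 253.3, 63.9]
eef_rot: [-0.001, 0.797, -0.604, 0.001]
contact_force: [0.1, 0.2, 0.1]
width: 51.4
```

```bash
python3 - <<'E'
from go import *
delta(490.4,252.3,17,15.7)
im,K,P,o=shot("wrist");np.savez("w3.npz",im=im,K=K,P=P);cv2.imwrite("pics/w3.png",im);print(o["eef_pos"])
hsv=cv2.cvtColor(im,cv2.COLOR_BGR2HSV)
m=((hsv[...,1]<40)&(hsv[...,2]>120)).astype(np.uint8)
cs,h=cv2.findContours(m,cv2.RETR_CCOMP,cv2.CHAIN_APPROX_NONE)
for c,hh in zip(cs,h[0]):
    if cv2.contourArea(c)<1000: continue
    W=np.array([onz(K,P,p[0],14)[:2] for p in c],np.float32)
    (x,y),s,a=cv2.minAreaRect(W);print("hole" if hh[3]>=0 else "outer",(x,y),s,a,cv2.boundingRect(c))
E
```

```text
t 3.35 cm [0.03  0.288 4.693] rotdeg [-0.2  -0.    0.01] q6 1.56 q1 0.26
[492.9266678  253.33036498  63.93724252]
outer (508.6026916503906, 103.7801284790039) (104.37914276123047, 41.80078887939453) 2.036494016647339 (467, 183, 93, 168)
outer (538.8422241210938, 265.756103515625) (143.04879760742188, 64.93598175048828) 15.731101989746094 (213, 0, 138, 272)
hole (546.5352172851562, 267.8594055175781) (58.792633056640625, 21.49371337890625) 15.819815635681152 (260, 77, 44, 114)
```

View pics/w3.png

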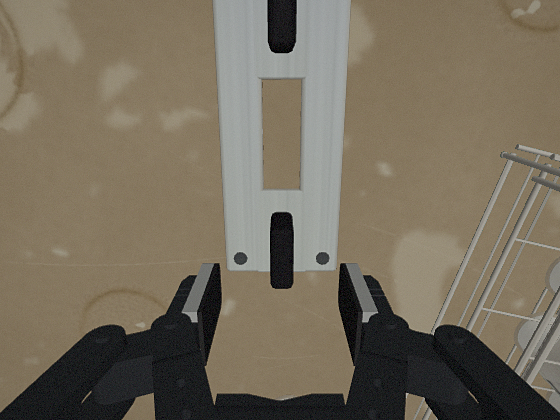

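The fingers straddle the lug (282,250), and the slot measurement repeats within 0.5 mm. Lowering.

{"api": "carry_out", "payload": {"moves": [[0,0.25,2.3,0,0,0],[0,0,2.2,0,0,0],[0,0,0,0,0,0]]}}

```text
time: 3.78
eef_pos: [489.1, 252.7, 17.4]
eef_rot: [-0.0, 0.797, -0.604, 0.0]
contact_force: [-0.6, 1.3, 0.5]
width: 51.4
```

```bash
python3 -c "
from go import *
delta(490.5,252.3,17,15.8)"
```

```text
t 3.77 cm [ 0.081 -0.123  0.043] rotdeg [-0.05 -0.   -0.06] q6 1.56 q1 0.26
```

{"api": "carry_out", "payload": {"moves": [[0.05,-0.1,0,0,0,0],[0,0,0,0,0,0],[0,0,0,0,0,0],[0,0,0,0,0,0],[0,0,0,0,0,0]], "fingers": 0}}

```text
time: 4.4
eef_pos: [491.1, 252.9, 18.1]
eef_rot: [-0.001, 0.797, -0.604, 0.001]
contact_force: [-0.3, -0.2, 6.8]
width: 11.0
```

{"api": "carry_out", "payload": {"moves": [[0,0,0,0,0,0],[0,0,-0.5,0,0,0],[0,0,-1,0,0,0],[0,0,-2,0,0,0],[0,0,0,0,0,0]]}}

```text
time: 5.03
eef_pos: [491.1, 252.9, 53.1]
eef_rot: [-0.001, 0.797, -0.604, 0.001]
contact_force: [0.5, -0.1, -0.7]
width: 10.4
```

```bash
python3 - <<'E'
from go import *
delta(490.5,252.3,52,15.8)
im,K,P,o=shot("wrist");np.savez("w4.npz",im=im,K=K,P=P);cv2.imwrite("pics/w4.png",im);print(o["eef_pos"],o["contact_force"],o["moment"],o["width"])
E
```

```text
t 5.03 cm [0.043 0.072 0.113] rotdeg [-0.21 -0.   -0.06] q6 1.56 q1 0.26
[491.06663774 252.91049429  53.12953532] [ 0.52248985 -0.08538499 -0.71199015] [ 0.00603988  0.07776547 -0.00143878] 10.413718983883491
```

View pics/w4.png

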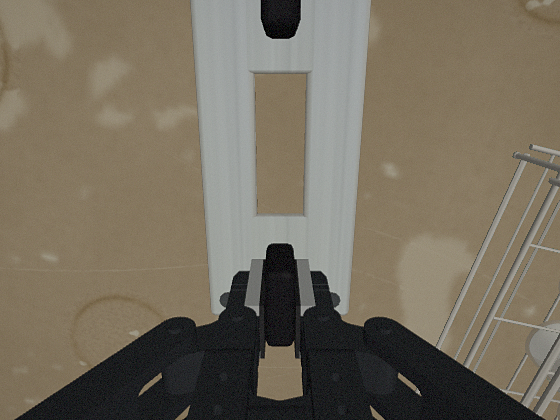

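The cover is in the jaws and off the table: the slot corners at about (253,72), (310,72), (305,214) and (257,214) are larger than before. I'll check how it sits in the hand using the slot corners.

```bash
cat > held.py <<'E'
from go import *
def slotcorners(im):
    hsv=cv2.cvtColor(im,cv2.COLOR_BGR2HSV)
    m=((hsv[...,1]<40)&(hsv[...,2]>110)).astype(np.uint8)
    cs,h=cv2.findContours(m,cv2.RETR_CCOMP,cv2.CHAIN_APPROX_NONE)
    best=None
    for c,hh in zip(cs,h[0]):
        x,y,w,hg=cv2.boundingRect(c)
        if hh[3]>=0 and cv2.contourArea(c)>3000 and 230<x+w/2<330 and y+hg<235: best=c
    c=best[:,0].astype(float);x0,y0,w,hg=cv2.boundingRect(best)
    def line(sel,ax):
        q=c[sel]; 
        if ax: k=np.polyfit(q[:,0],q[:,1],1);return np.array([k[0],-1,k[1]])
        k=np.polyfit(q[:,1],q[:,0],1);return np.array([-1,k[0],k[1]])
    mx=x0+w/2; inY=(c[:,1]>y0+15)&(c[:,1]<y0+hg-15); inX=(abs(c[:,0]-mx)<w/2-10)
    L=line(inY&(c[:,0]<mx),0);Rr=line(inY&(c[:,0]>mx),0);T=line(inX&(c[:,1]<y0+hg/2),1);B=line(inX&(c[:,1]>y0+hg/2),1)
    X=lambda a,b:(lambda v:v[:2]/v[2])(np.cross(a,b))
    return np.array([X(T,L),X(T,Rr),X(B,Rr),X(B,L)])
def slot_tool(im,K,mount):
    px=slotcorners(im)
    # slot frame: x right(image), y down(image) ; far edge first
    obj=np.array([[-10,-29,0],[10,-29,0],[10,29,0],[-10,29,0]],float)
    ok,rv,tv=cv2.solvePnP(obj,px,K,None,flags=cv2.SOLVEPNP_ITERATIVE)
    F=np.diag([1,-1,-1.]);Rm=mount[:3,:3]@F@cv2.Rodrigues(rv)[0];t=mount[:3,:3]@F@tv[:,0]+mount[:3,3]
    return px,Rm,t
E
python3 - <<'E'
from held import *
d=np.load("w4.npz");s=eyes.snapshot("wrist")
px,Rm,t=slot_tool(d["im"],d["K"],s["mount"]);print(px.round(1).tolist(),t.round(1),Rm.round(3).tolist())
# plane-based: assuming slot plane tool z = const
K=d["K"];P=s["mount"]
for zz in(-2,0,2,4):
    pts=np.array([onz(K,P,p,zz) for p in px]);print(zz,pts[:,:2].round(1).tolist())
E
```

```text
[[253.5, 72.0], [307.3, 72.0], [303.6, 213.0], [256.4, 213.1]] [ -0.2 -57.3   3.8] [[1.0, -0.002, -0.01], [0.001, 0.995, -0.095], [0.01, 0.095, 0.995]]
-2 [[-9.9, -86.1], [9.6, -86.1], [9.4, -31.7], [-10.0, -31.6]]
0 [[-10.0, -86.2], [9.8, -86.2], [9.6, -31.0], [-10.1, -30.9]]
2 [[-10.1, -86.2], [9.9, -86.2], [9.7, -30.2], [-10.2, -30.2]]
4 [[-10.3, -86.2], [10.1, -86.2], [9.8, -29.5], [-10.4, -29.4]]
```

The cover sits square: the slot centre is at tool (-0.2, -57.2, 4), as expected. The near slot edge is biased because its wall shows. Lifting, then carrying over the rack.

{"api": "carry_out", "payload": {"moves": [[0,0,-3,0,0,0],[0,0,-4,0,0,0],[0,0,-4,0,0,0],[0,0,-2.5,0,0,0],[1,0.3,0,0,0,0]]}}

```text
time: 5.75
eef_pos: [490.4, 242.4, 187.5]
eef_rot: [-0.001, 0.798, -0.603, 0.001]
contact_force: [-0.5, -0.3, -1.7]
width: 10.6
```

{"api": "carry_out", "payload": {"moves": [[2.5,0.7,0,0,0,0],[4,1.1,0,0,0,0],[4,1.1,0,0,0,0],[4,1.1,0,0,0,0],[4,1.1,0,0,0,0]]}}

```text
time: 6.38
eef_pos: [488.8, 48.4, 183.8]
eef_rot: [0.001, 0.797, -0.604, -0.002]
contact_force: [0.1, 0.6, -1.6]
width: 10.5
```

{"api": "carry_out", "payload": {"moves": [[4,1.1,0,0,0,0],[4,1.1,0,0,0,0],[4,1.1,0,0,0,0],[4,1.1,0,0,0,0],[4,1.1,0,0,0,0]]}}

```text
time: 7.0
eef_pos: [490.1, -158.5, 183.7]
eef_rot: [0.0, 0.797, -0.604, -0.002]
contact_force: [1.1, 0.2, -1.4]
width: 10.9
```

{"api": "carry_out", "payload": {"moves": [[4,1.2,0,0,0,0],[3,0.8,0,0,0,0],[1.3,0.4,0,0,0,-2.2],[0,0,0,0,0,0],[0,0,0,0,0,0]]}}

```text
time: 7.62
eef_pos: [490.4, -242.8, 184.8]
eef_rot: [-0.0, 0.808, -0.589, -0.001]
contact_force: [-0.7, 0.0, -1.7]
width: 10.8
```

```bash
python3 - <<'E'
from go import *
delta(493.6,-249.7,190,18)
im,K,P,o=shot("wrist");np.savez("w5.npz",im=im,K=K,P=P);cv2.imwrite("pics/w5.png",im);print(o["eef_pos"],o["contact_force"],o["moment"],o["width"])
s=eyes.snapshot("side")["image"];cv2.imwrite("pics/s5.png",s)
E
```

```text
t 7.62 cm [ 0.752 -0.097 -0.523] rotdeg [ 0.08  0.13 -0.11] q6 0.58 q1 -0.68
[ 490.35414687 -242.82988229  184.78712946] [-0.70227429  0.01160109 -1.6758054 ] [-0.04195442  0.08988888  0.01733196] 10.756761951231073
```

View pics/w5.png

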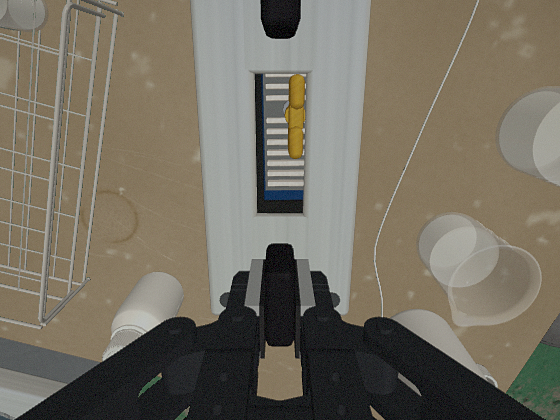

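View pics/s5.png

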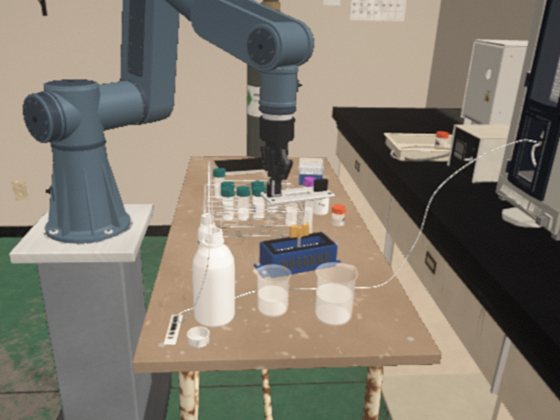

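The wrist view shows the brass nut blade through the slot at about (297,115), right of the slot centre (280). The side view shows the cover level over the rack and housing. I'll shift as computed and look again.

{"api": "carry_out", "payload": {"moves": [[0.75,-0.1,0,0,0,0],[0,0,1,0,0,0],[0,0,1,0,0,0],[0,0,0,0,0,0],[0,0,0,0,0,0]]}}

```text
time: 8.35
eef_pos: [494.5, -250.4, 166.1]
eef_rot: [-0.0, 0.809, -0.588, -0.0]
contact_force: [0.0, -0.3, -1.2]
width: 11.1
```

```bash
cat > nut.py <<'E'
from held import *
def nutm(im,K,P,z=106):
    hsv=cv2.cvtColor(im,cv2.COLOR_BGR2HSV)
    m=((hsv[...,0]>12)&(hsv[...,0]<30)&(hsv[...,1]>140)).astype(np.uint8)
    c=max(cv2.findContours(m,0,1)[0],key=cv2.contourArea)
    print("px rect",cv2.boundingRect(c))
    W=np.array([onz(K,P,p[0],z)[:2] for p in c],np.float32)
    return cv2.minAreaRect(W)
E
python3 - <<'E'
from nut import *
im,K,P,o=shot("wrist");np.savez("w6.npz",im=im,K=K,P=P);cv2.imwrite("pics/w6.png",cv2.resize(im[40:240,200:360],None,fx=3.5,fy=3,interpolation=2))
print(o["eef_pos"]);print(nutm(im,K,P))
delta(493.6,-249.7,165,18)
print(slotcorners(im).round(1).tolist())
E
```

```text
[ 494.45601013 -250.39682019  166.10239325]
px rect (271, 77, 23, 91)
((552.4464111328125, -232.4755859375), (48.234378814697266, 11.977590560913086), 17.48533058166504)
t 8.4 cm [-0.111  0.072  0.144] rotdeg [-0.01 -0.01 -0.06] q6 0.57 q1 -0.68
[[261.3, 93.1], [302.0, 93.3], [298.8, 154.2], [264.3, 147.8]]
```

View pics/w6.png

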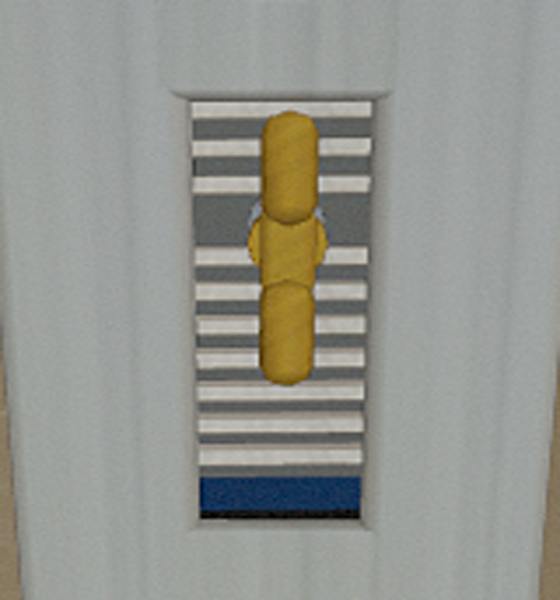

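The crop shows the nut well inside the slot. The insert bars run parallel to the slot's short edge, so yaw is right. I'll work out the remaining offset in the tool frame.

```bash
cat >> nut.py <<'E'
def nut_in_tool(im,K,mount,ztool,ylim=None):
    hsv=cv2.cvtColor(im,cv2.COLOR_BGR2HSV)
    m=((hsv[...,0]>12)&(hsv[...,0]<30)&(hsv[...,1]>140)).astype(np.uint8)
    c=max(cv2.findContours(m,0,1)[0],key=cv2.contourArea)
    x,y,w,h=cv2.boundingRect(c)
    rows=range(y+4,y+h-4);mid=np.array([[np.nonzero(m[r])[0].mean(),r] for r in rows])
    W=np.array([onz(K,mount,p,ztool)[:2] for p in mid])
    k=np.polyfit(W[:,1],W[:,0],1)
    ye=[onz(K,mount,(x+w/2,r),ztool)[1] for r in(y-.5,y+h-.5)]
    yc=sum(ye)/2; print("ends",ye,"centre x",np.polyval(k,yc),"y",yc,"slope deg",np.degrees(np.arctan(k[0])))
E
python3 - <<'E'
from nut import *
d=np.load("w6.npz");s=eyes.snapshot("wrist")
for z in(60,64):nut_in_tool(d["im"],d["K"],s["mount"],z)
E
```

```text
ends [np.float64(-85.06353551913817), np.float64(-36.334242745956445)] centre x 0.7313301879058777 y -60.69888913254731 slope deg -0.8705973834072855
ends [np.float64(-85.093395878042), np.float64(-35.40237525001606)] centre x 0.7503135092248354 y -60.24788556402903 slope deg -0.8705973834072858
```

{"api": "carry_out", "payload": {"moves": [[0.09,-0.3,1,0,0,0],[0,0,1.5,0,0,0],[0,0,1,0,0,0],[0,0,0,0,0,0],[0,0,0,0,0,0]]}}

```text
time: 9.07
eef_pos: [497.7, -250.5, 131.4]
eef_rot: [-0.0, 0.809, -0.588, 0.0]
contact_force: [-0.3, 0.6, -1.6]
width: 11.0
```

```bash
python3 - <<'E'
from nut import *
im,K,P,o=shot("wrist");cv2.imwrite("pics/w7.png",im)
s=eyes.snapshot("wrist");print(o["eef_pos"])
z=o["eef_pos"][2]
nut_in_tool(im,K,s["mount"],z-104);delta(494,-250,70,18)
E
```

```text
[ 497.74534601 -250.54225436  131.35415128]
ends [np.float64(-81.89655622658388), np.float64(-32.52478289536378)] centre x -0.3818483046861977 y -57.21066956097383 slope deg -0.5043077885022408
t 9.18 cm [-0.195  0.356  6.18 ] rotdeg [-0.03 -0.05 -0.07] q6 0.58 q1 -0.68
```

View pics/w7.png

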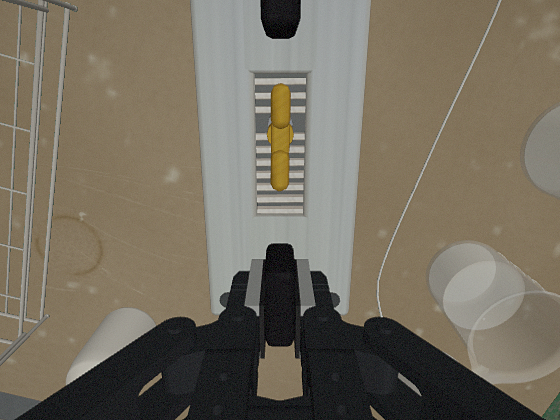

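The nut is centred in the slot at (281,137), and its tool-frame position matches the slot within 0.3 mm. Lowering over the nut.

{"api": "carry_out", "payload": {"moves": [[0,0,0.8,0,0,0],[0,0,1,0,0,0],[0,0,1,0,0,0],[0,0,0.5,0,0,0],[0,0,0,0,0,0]]}}

```text
time: 9.8
eef_pos: [497.3, -250.2, 97.6]
eef_rot: [-0.0, 0.809, -0.588, -0.001]
contact_force: [0.2, -0.1, -1.5]
width: 11.1
```

```bash
python3 - <<'E'
from nut import *
im,K,P,o=shot("wrist");cv2.imwrite("pics/w8.png",im)
s=eyes.snapshot("wrist");print(o["eef_pos"],o["contact_force"],o["moment"])
z=o["eef_pos"][2]
nut_in_tool(im,K,s["mount"],z-104)
E
```

```text
[ 497.27618771 -250.16202016   97.55292527] [ 0.22971833 -0.10261494 -1.48947929] [-0.07082112  0.05839408 -0.01276068]
ends [np.float64(-82.22523603434593), np.float64(-32.70392368253611)] centre x 0.1725957030115402 y -57.46457985844101 slope deg -0.5820198854106122
```

View pics/w8.png

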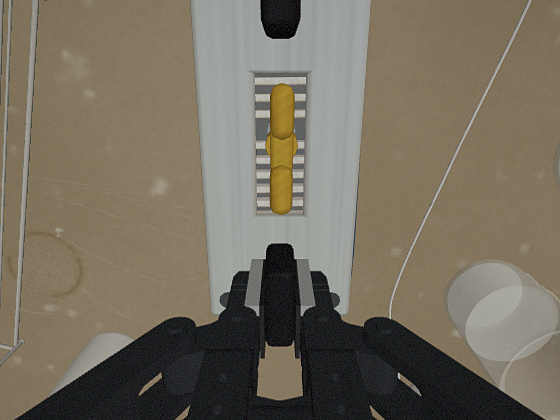

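The wings are passing through the slot with the nut still centred (282,148), and there is no contact force. Continuing down.

{"api": "carry_out", "payload": {"moves": [[0,0,0.8,0,0,0],[0,0,0.8,0,0,0],[0,0,0.4,0,0,0],[0,0,0.3,0,0,0],[0,0,0,0,0,0]]}}

```text
time: 10.52
eef_pos: [497.5, -250.3, 75.0]
eef_rot: [-0.0, 0.809, -0.588, -0.0]
contact_force: [-0.9, 0.2, -1.1]
width: 11.2
```

{"api": "carry_out", "payload": {"moves": [[0,0,0.2,0,0,0],[0,0,0.1,0,0,0],[0,0,0,0,0,0]]}}

```text
time: 10.9
eef_pos: [497.6, -250.4, 72.3]
eef_rot: [0.0, 0.809, -0.588, 0.0]
contact_force: [-0.1, -1.1, -1.0]
width: 10.6
```

```bash
python3 - <<'E'
from nut import *
im,K,P,o=shot("wrist");cv2.imwrite("pics/w9.png",im)
print(o["eef_pos"],o["contact_force"],o["moment"])
cv2.imwrite("pics/s9.png",cv2.resize(eyes.snapshot("side")["image"][200:290,230:360],None,fx=6,fy=6,interpolation=2))
E
```

```text
[ 497.63801923 -250.44884444   72.30058674] [-0.12571085 -1.1144357  -0.97221459] [-0.06415326  0.07824562  0.01747116]
```

View pics/w9.png

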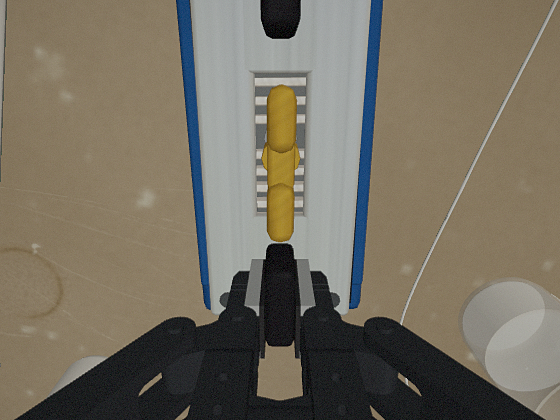

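View pics/s9.png

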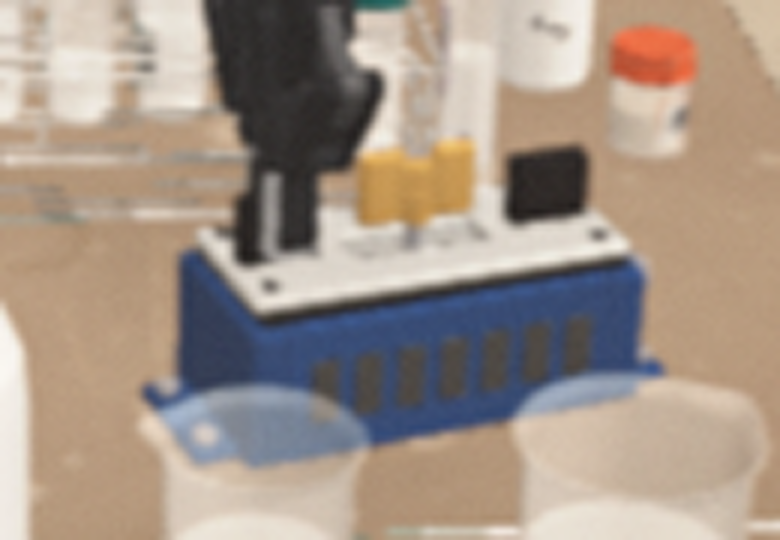

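The side crop shows the plate just above the gasket with the nut standing clear above the slot. Blue margins are even on both sides in the wrist view. A few more millimetres to go.

{"api": "carry_out", "payload": {"moves": [[0,0,0.1,0,0,0],[0,0,0.1,0,0,0],[0,0,0,0,0,0]]}}

```text
time: 11.38
eef_pos: [497.7, -250.5, 70.4]
eef_rot: [-0.0, 0.809, -0.588, 0.0]
contact_force: [-0.6, 0.2, 0.0]
width: 10.7
```

{"api": "carry_out", "payload": {"moves": [[0,0,0.05,0,0,0],[0,0,0.05,0,0,0],[0,0,0,0,0,0]]}}

```text
time: 11.75
eef_pos: [497.7, -250.6, 70.1]
eef_rot: [0.0, 0.809, -0.588, 0.0]
contact_force: [-3.8, 0.8, 6.6]
width: 10.9
```

Contact with the gasket is felt at 6.6 N. Releasing and rising.

{"api": "carry_out", "payload": {"moves": [[0,0,0,0,0,0],[0,0,0,0,0,0],[0,0,0,0,0,0]], "fingers": 0.45}}

```text
time: 12.12
eef_pos: [497.6, -250.4, 69.2]
eef_rot: [-0.0, 0.809, -0.588, -0.0]
contact_force: [0.9, -0.5, 0.2]
width: 38.5
```

{"api": "carry_out", "payload": {"moves": [[0,0,-2,0,0,0],[0,0,-4,0,0,0],[0,0,-5,0,0,0],[0,0,0,0,0,0],[0,0,0,0,0,0]]}}

```text
time: 12.75
eef_pos: [497.4, -250.2, 178.9]
eef_rot: [-0.0, 0.809, -0.588, -0.0]
contact_force: [-0.5, 0.6, -0.1]
width: 38.4
```

```bash
python3 - <<'E'
from nut import *
im,K,P,o=shot("wrist");np.savez("w10.npz",im=im,K=K,P=P);cv2.imwrite("pics/w10.png",im)
print(o["eef_pos"],o["contact_force"],o["width"])
cv2.imwrite("pics/s10.png",cv2.resize(eyes.snapshot("side")["image"][200:290,230:360],None,fx=6,fy=6,interpolation=2))
print(nutm(im,K,P,104))
hsv=cv2.cvtColor(im,cv2.COLOR_BGR2HSV)
m=((hsv[...,1]<40)&(hsv[...,2]>120)).astype(np.uint8)
c=max(cv2.findContours(m,0,1)[0],key=cv2.contourArea)
W=np.array([onz(K,P,p[0],66)[:2] for p in c],np.float32);print(cv2.minAreaRect(W))
E
```

```text
[ 497.39569515 -250.22545176  178.8727792 ] [-0.49849942  0.57412105 -0.07748399] 38.44787427949416
px rect (270, 83, 22, 85)
((552.0398559570312, -232.56024169921875), (48.52181625366211, 12.298433303833008), 17.931379318237305)
((548.939697265625, -233.491943359375), (152.28939819335938, 65.00253295898438), 17.852802276611328)
```

View pics/w10.png

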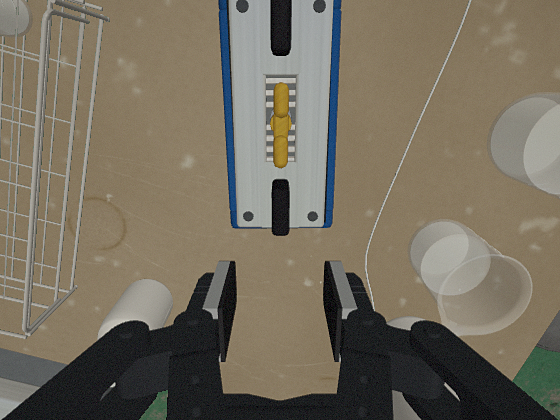

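View pics/s10.png

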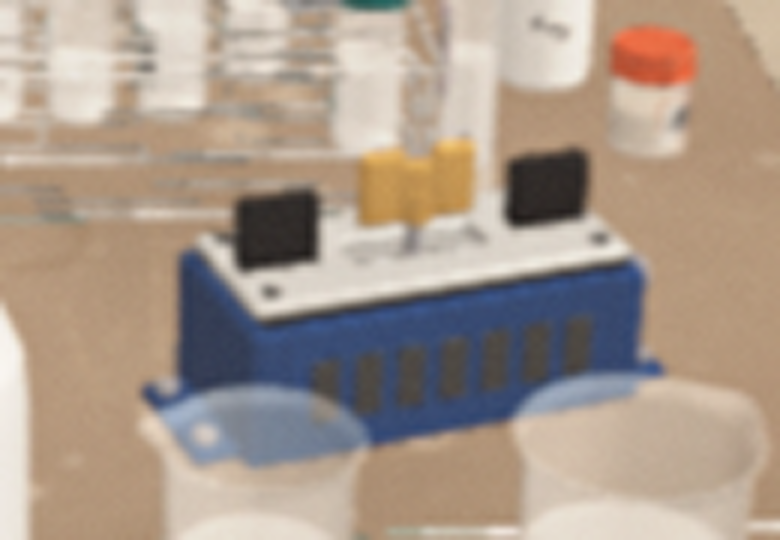

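The cover is seated flat with the nut up and both lugs visible; plate centre and yaw agree with the housing. Now I move over the nut and turn the wrist back about 180° so that the full spin fits in joint 6.

{"api": "carry_out", "payload": {"moves": [[0,-2.9,0,0,0,0],[0,-2.8,0,0,0,0],[0,0,0,0,0,-10.6],[0,0,0,0,0,-10.6],[0,0,0,0,0,-10.6]], "fingers": 0.35}}

```text
time: 13.48
eef_pos: [551.1, -232.2, 177.2]
eef_rot: [-0.0, 0.94, -0.341, -0.002]
contact_force: [-0.1, 0.4, -0.5]
width: 29.9
```

{"api": "carry_out", "payload": {"moves": [[0,0,0,0,0,-10.6],[0,0,0,0,0,-10.6],[0,0,0,0,0,-10.6],[0,0,0,0,0,-10.6],[0,0,0,0,0,-10.6]]}}

```text
time: 14.1
eef_pos: [551.0, -232.3, 177.3]
eef_rot: [-0.001, 0.993, 0.114, -0.001]
contact_force: [-0.8, -0.1, -0.2]
width: 29.9
```

{"api": "carry_out", "payload": {"moves": [[0,0,0,0,0,-10.6],[0,0,0,0,0,-10.6],[0,0,0,0,0,-10.6],[0,0,0,0,0,-10.6],[0,0,0,0,0,-10.6]]}}

```text
time: 14.72
eef_pos: [551.0, -232.4, 177.3]
eef_rot: [-0.002, 0.838, 0.545, -0.001]
contact_force: [0.0, -0.2, 0.3]
width: 29.9
```

{"api": "carry_out", "payload": {"moves": [[0,0,0,0,0,-10.6],[0,0,0,0,0,-10.6],[0,0,0,0,0,0],[0,0,0,0,0,0]]}}

```text
time: 15.22
eef_pos: [551.5, -232.6, 178.3]
eef_rot: [-0.001, 0.727, 0.687, -0.0]
contact_force: [-0.7, -0.2, -0.2]
width: 29.7
```

```bash
python3 - <<'E'
from nut import *
delta(552,-232.7,89,197.7)
im,K,P,o=shot("wrist");np.savez("w11.npz",im=im,K=K,P=P);cv2.imwrite("pics/w11.png",im)
print(o["eef_pos"],o["width"],o["qpos"].round(2)); print(nutm(im,K,P,104))
E
```

```text
t 15.22 cm [-0.012  0.066  8.932] rotdeg [ -0.07  -0.06 -20.98] q6 -2.11 q1 -0.6
[ 551.46392369 -232.6307604   178.3174412 ] 29.661102326491566 [-0.6   0.28  1.59  0.    1.27 -2.11]
px rect (260, 173, 36, 78)
((548.708251953125, -230.87843322753906), (54.57960510253906, 13.357048988342285), 17.316911697387695)
```

View pics/w11.png

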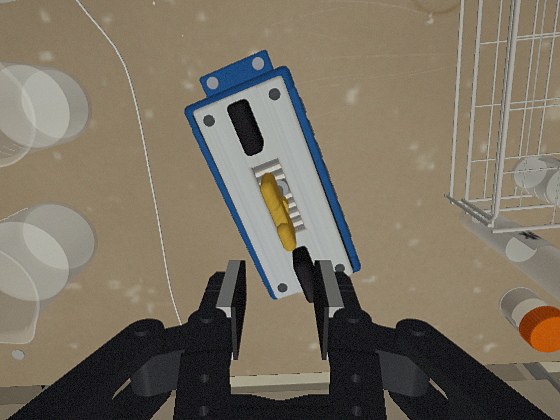

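The nut is at (278,212) with about 21° of wrist turn still to go. I'll complete it and look again.

{"api": "carry_out", "payload": {"moves": [[0,0,0,0,0,-10.5],[0,0,0,0,0,-10.5],[0,0,3,0,0,0],[0,0,0,0,0,0],[0,0,0,0,0,0]]}}

```text
time: 15.9
eef_pos: [552.1, -233.0, 149.8]
eef_rot: [0.0, 0.589, 0.808, 0.0]
contact_force: [1.4, -0.6, -0.0]
width: 29.8
```

```bash
python3 - <<'E'
from nut import *
delta(552,-232.7,89,197.7)
im,K,P,o=shot("wrist");np.savez("w12.npz",im=im,K=K,P=P);cv2.imwrite("pics/w12.png",im)
print(o["eef_pos"],o["width"],o["qpos"].round(2)); print(nutm(im,K,P,104))
s=eyes.snapshot("wrist");nut_in_tool(im,K,s["mount"],o["eef_pos"][2]-104)
E
```

```text
t 15.9 cm [3.200e-02 2.000e-03 6.083e+00] rotdeg [0.01 0.01 0.17] q6 -2.48 q1 -0.6
[ 552.06729389 -233.00675725  149.83208539] 29.849727320331915 [-0.6   0.32  1.62  0.    1.21 -2.48]
px rect (268, 180, 23, 95)
((548.8382568359375, -233.41677856445312), (56.636104583740234, 12.213614463806152), 21.996591567993164)
ends [np.float64(-31.848218947055038), np.float64(25.498940204572847)] centre x 0.4157571438229166 y -3.1746393712410956 slope deg -0.3438076943606432
```

View pics/w12.png

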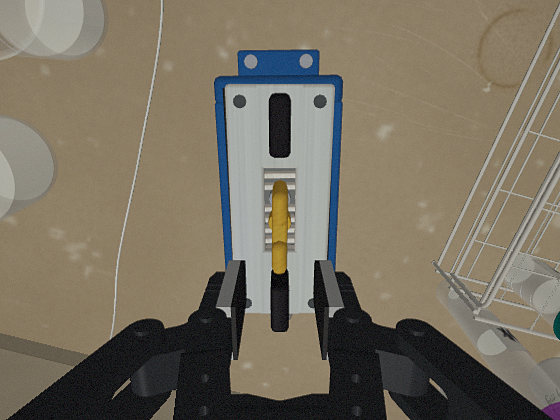

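The nut blade is aligned between the fingers (280,228), within 0.5 mm of the tool axis. Descending to grip just above the hub.

{"api": "carry_out", "payload": {"moves": [[0.03,0.03,2.5,0,0,0],[0,0,2.5,0,0,0],[0,0,1,0,0,0],[0,0,0,0,0,0]]}}

```text
time: 16.5
eef_pos: [552.0, -232.5, 89.3]
eef_rot: [-0.0, 0.588, 0.809, -0.0]
contact_force: [-0.1, -0.4, 0.8]
width: 29.6
```

```bash
python3 - <<'E'
from nut import *
delta(552,-232.7,89,197.7)
im,K,P,o=shot("wrist");cv2.imwrite("pics/w13.png",im)
print(o["eef_pos"],o["contact_force"])
E
```

```text
t 16.5 cm [-0.018 -0.008  0.035] rotdeg [-0.02 -0.02  0.22] q6 -2.48 q1 -0.6
[ 552.02363825 -232.50068663   89.34774255] [-0.08547807 -0.44322484  0.8412808 ]
```

View pics/w13.png

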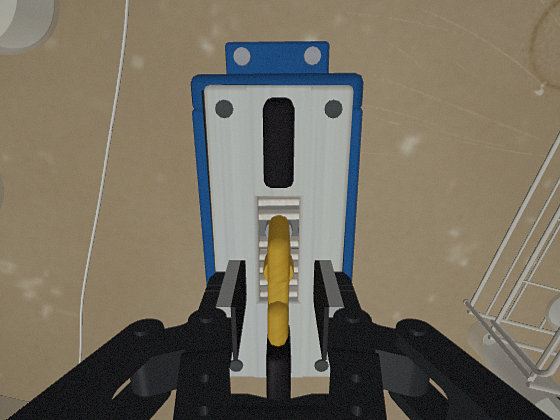

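The blade sits centred between the pads at (279,280). Closing on it.

{"api": "carry_out", "payload": {"moves": [[0,0,0,0,0,0],[0,0,0,0,0,0],[0,0,0,0,0,0],[0,0,0,0,0,0]], "fingers": 0}}

```text
time: 17.05
eef_pos: [552.9, -233.0, 90.8]
eef_rot: [0.001, 0.588, 0.809, 0.0]
contact_force: [-0.3, 0.2, 6.5]
width: 7.1
```

{"api": "carry_out", "payload": {"moves": [[0,0,0.03,0,0,8],[0,0,0.03,0,0,10],[0,0,0,0,0,0]]}}

```text
time: 17.42
eef_pos: [552.9, -233.3, 90.1]
eef_rot: [0.001, 0.708, 0.706, 0.0]
contact_force: [-0.8, -0.7, 5.9]
width: 7.2
```

```bash
python3 - <<'E'
from nut import *
delta(552,-232.7,88.4,179.7)
im,K,P,o=shot("wrist");cv2.imwrite("pics/w14.png",im)
print(o["eef_pos"],o["contact_force"],o["moment"],o["width"])
E
```

```text
t 17.43 cm [ 0.062 -0.091  0.174] rotdeg [0.12 0.1  0.12] q6 -2.16 q1 -0.6
[ 552.90400643 -233.32325656   90.13910861] [-0.78826987 -0.71047341  5.87089499] [-0.07194505  0.1385468  -0.10811286] 7.223759333506364
```

View pics/w14.png

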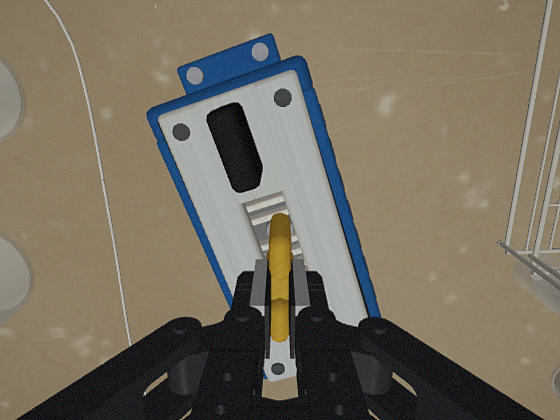

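The nut's blade turned with the fingers (the housing now appears rotated by 18°). Spinning on, following the thread down.

{"api": "carry_out", "payload": {"moves": [[0,0,0,0,0,10.5],[0,0,0,0,0,10.5],[0,0,0,0,0,10.5],[0,0,0.03,0,0,10.5],[0,0,0.03,0,0,10.5]]}}

```text
time: 18.1
eef_pos: [552.3, -234.3, 88.5]
eef_rot: [0.002, 0.948, 0.318, -0.0]
contact_force: [-0.7, -5.6, -2.3]
width: 7.4
```

{"api": "carry_out", "payload": {"moves": [[0,0,0.035,0,0,10.5],[0,0,0.035,0,0,10.5],[0,0,0.035,0,0,10.5],[0,0,0.035,0,0,10.5],[0,0,0,0,0,0]]}}

```text
time: 18.73
eef_pos: [551.5, -234.5, 87.1]
eef_rot: [0.002, 0.999, -0.041, -0.0]
contact_force: [-2.6, -6.1, 0.8]
width: 7.4
```

```bash
python3 - <<'E'
from nut import *
delta(552,-232.7,86,85.2)
im,K,P,o=shot("wrist");cv2.imwrite("pics/w15.png",im)
print(o["eef_pos"],o["contact_force"],o["moment"],o["width"])
E
```

```text
t 18.73 cm [ 0.034 -0.188  0.108] rotdeg [0.18 0.03 0.1 ] q6 -0.51 q1 -0.6
[ 551.51278757 -234.54134387   87.08700454] [-2.61454723 -6.10280637  0.84706349] [-1.05345448  0.60177169  0.00513525] 7.352414453611884
```

View pics/w15.png

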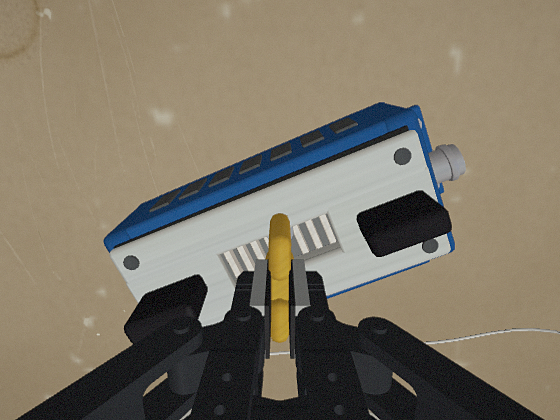

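The nut is following (blade held at (280,270), about 113° turned), with a small 6 N side force along the blade. I'll relieve it with a slight shift and go on.

{"api": "carry_out", "payload": {"moves": [[0,0.12,0.035,0,0,10.5],[0,0,0.035,0,0,10.5],[0,0,0.035,0,0,10.5],[0,0,0.035,0,0,10.5],[0,0,0.035,0,0,10.5]]}}

```text
time: 19.4
eef_pos: [550.6, -234.1, 85.3]
eef_rot: [0.001, 0.877, -0.48, -0.001]
contact_force: [-6.9, -0.4, 6.0]
width: 7.3
```

{"api": "carry_out", "payload": {"moves": [[0,0,0.035,0,0,10.5],[0,0,0.035,0,0,10.5],[0,0,0.035,0,0,10.5],[0,0,0.035,0,0,10.5],[0,0,0,0,0,0]]}}

```text
time: 20.02
eef_pos: [550.4, -233.2, 83.8]
eef_rot: [-0.001, -0.648, 0.761, 0.002]
contact_force: [-6.9, 2.2, 7.3]
width: 7.4
```

```bash
python3 - <<'E'
from nut import *
delta(552,-232.7,83,-9.3)
im,K,P,o=shot("wrist");cv2.imwrite("pics/w16.png",im)
print(o["eef_pos"],o["contact_force"],o["moment"],o["width"])
E
```

```text
t 20.02 cm [-0.072 -0.153  0.082] rotdeg [0.22 0.04 0.13] q6 1.13 q1 -0.6
[ 550.37423995 -233.16816867   83.82776817] [-6.86806443  2.18273334  7.30912563] [ 0.44919261  1.38436063 -0.12446089] 7.409268818867267
```

View pics/w16.png

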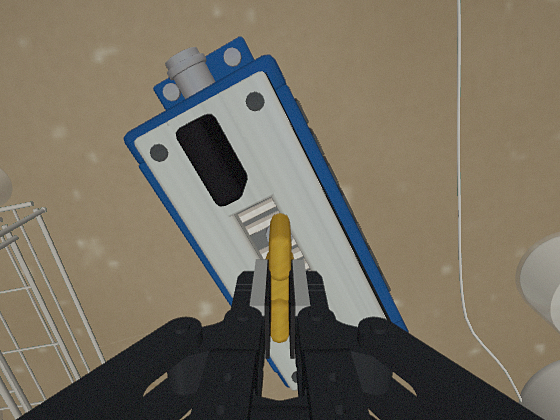

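Now at about 207° of turn with the nut still firmly held. About 63° remains to contact.

{"api": "carry_out", "payload": {"moves": [[0,0.12,0.01,0,0,10.5],[0,0,0.02,0,0,10.5],[0,0,0.03,0,0,10.5],[0,0,0.035,0,0,10.5],[0,0,0,0,0,0]]}}

```text
time: 20.7
eef_pos: [550.7, -232.4, 82.5]
eef_rot: [0.0, -0.334, 0.943, 0.001]
contact_force: [-0.1, 4.7, 1.8]
width: 7.4
```

{"api": "carry_out", "payload": {"moves": [[0,0,0.03,0,0,10.5],[0,0,0.03,0,0,8],[0,0,0,0,0,0]]}}

```text
time: 21.08
eef_pos: [551.0, -232.2, 81.9]
eef_rot: [0.0, -0.179, 0.984, 0.001]
contact_force: [1.6, 5.6, 1.4]
width: 7.2
```

```bash
python3 - <<'E'
from nut import *
delta(552,-232.7,80,-72)
o=telemetry.get_obs()
print(o["eef_pos"],o["contact_force"],o["moment"],o["width"])
E
```

```text
t 21.07 cm [-0.079 -0.083  0.19 ] rotdeg [0.11 0.05 2.61] q6 2.18 q1 -0.6
[ 550.96795136 -232.20032374   81.89820314] [1.56681312 5.60779444 1.43362864] [ 1.08920133 -0.2657123  -0.11320319] 7.241745820281895
```

At about 267°. Now small turns, watching the wrist moment for snugging.

{"api": "carry_out", "payload": {"moves": [[0,0,0.02,0,0,5],[0,0,0,0,0,5],[0,0,0,0,0,0]]}}

```text
time: 21.45
eef_pos: [551.2, -232.1, 81.9]
eef_rot: [0.0, -0.093, 0.996, 0.001]
contact_force: [2.1, 6.3, 1.2]
width: 7.1
```

```bash
python3 - <<'E'
from nut import *
delta(552,-232.7,80,-82)
o=telemetry.get_obs()
print(o["contact_force"],o["moment"],o["width"])
E
```

```text
t 21.45 cm [-0.067 -0.071  0.186] rotdeg [0.1  0.05 2.66] q6 2.36 q1 -0.6
[2.13678006 6.26555214 1.1775976 ] [ 1.16893621 -0.33025932 -0.00673021] 7.109945626592682
```

{"api": "carry_out", "payload": {"moves": [[0,0,0.02,0,0,5],[0,0,0,0,0,0]]}}

```text
time: 21.7
eef_pos: [551.3, -232.1, 81.8]
eef_rot: [0.0, -0.05, 0.999, 0.001]
contact_force: [1.6, 6.6, 1.6]
width: 7.3
```

```bash
python3 - <<'E'
from nut import *
delta(552,-232.7,80,-87)
o=telemetry.get_obs()
print(o["contact_force"],o["moment"],o["width"])
im=eyes.snapshot("wrist")["image"];cv2.imwrite("pics/w17.png",im)
E
```

```text
t 21.7 cm [-0.06  -0.063  0.182] rotdeg [0.1  0.06 2.69] q6 2.44 q1 -0.6
[1.64984429 6.62488377 1.56813209] [ 1.14788674 -0.30429327  0.09977999] 7.285744111266431
```

View pics/w17.png

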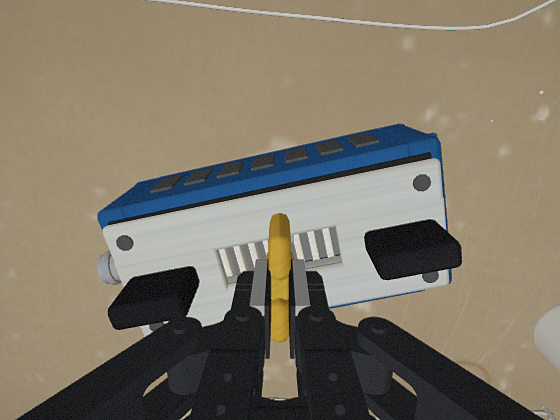

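The resisting moment is rising past contact (−0.11 → 0.10 N m). The blade is about 12° beyond square to the slot, so the nut is bearing on the cover. A little more to make it snug.

{"api": "carry_out", "payload": {"moves": [[0,0,0,0,0,5],[0,0,0,0,0,5],[0,0,0,0,0,0]]}}

```text
time: 22.12
eef_pos: [551.5, -232.1, 81.7]
eef_rot: [0.001, 0.037, 0.999, 0.001]
contact_force: [2.9, 6.8, 1.7]
width: 7.3
```

```bash
python3 - <<'E'
from nut import *
delta(552,-232.7,80,-97)
o=telemetry.get_obs()
print(o["contact_force"],o["moment"],o["width"])
im=eyes.snapshot("wrist")["image"];cv2.imwrite("pics/w18.png",im)
E
```

```text
t 22.12 cm [-0.053 -0.056  0.175] rotdeg [0.1  0.06 2.71] q6 2.62 q1 -0.6
[2.94389275 6.82154293 1.73833362] [ 1.14982487 -0.49872657  0.36903038] 7.345519449164206
```

View pics/w18.png

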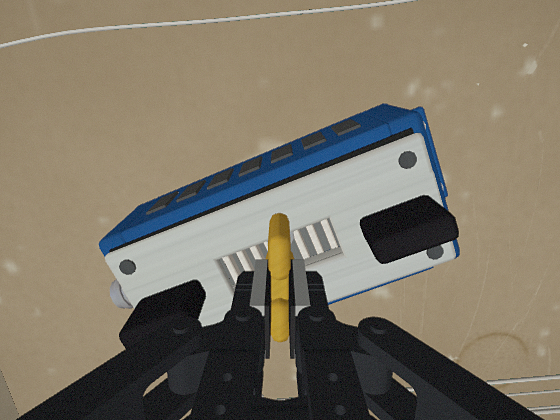

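The moment has risen to 0.37 N m at about 292° (5.1 rad), so it is snug. Opening only partway, to stay clear of the lugs, then rising straight up.

{"api": "carry_out", "payload": {"moves": [[0,0,0,0,0,0],[0,0,0,0,0,0],[0,0,0,0,0,0]], "fingers": 0.25}}

```text
time: 22.55
eef_pos: [550.8, -234.0, 81.8]
eef_rot: [0.0, 0.04, 0.999, -0.0]
contact_force: [-0.3, -0.3, 0.6]
width: 21.8
```

{"api": "carry_out", "payload": {"moves": [[0,0,-1,0,0,0],[0,0,-3,0,0,0],[0,0,-5,0,0,0],[0,0,-4,0,0,0],[0,0,0,0,0,0]]}}

```text
time: 23.18
eef_pos: [553.0, -235.1, 217.0]
eef_rot: [0.004, 0.04, 0.999, -0.002]
contact_force: [0.0, -1.2, -0.2]
width: 21.1
```

```bash
python3 - <<'E'
from nut import *
im,K,P,o=shot("wrist");cv2.imwrite("pics/w19.png",im)
print(o["time"],o["eef_pos"],o["contact_force"],o["width"]);print(nutm(im,K,P,97))
cv2.imwrite("pics/s19.png",cv2.resize(eyes.snapshot("side")["image"][190:330,200:360],None,fx=4,fy=4,interpolation=2))
cv2.imwrite("pics/t19.png",eyes.snapshot("top")["image"])
E
```

```text
23.175 [ 553.04094017 -235.13606015  217.03515646] [ 0.03654338 -1.18118989 -0.22959237] 21.091320476638536
px rect (275, 160, 17, 68)
((551.66650390625, -235.51223754882812), (52.81637191772461, 12.033452033996582), 85.52237701416016)
```

View pics/w19.png

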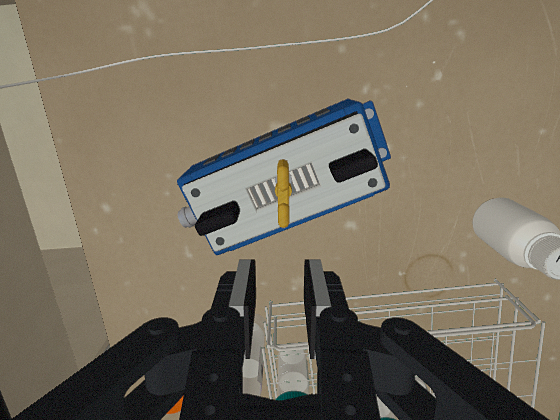

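View pics/s19.png

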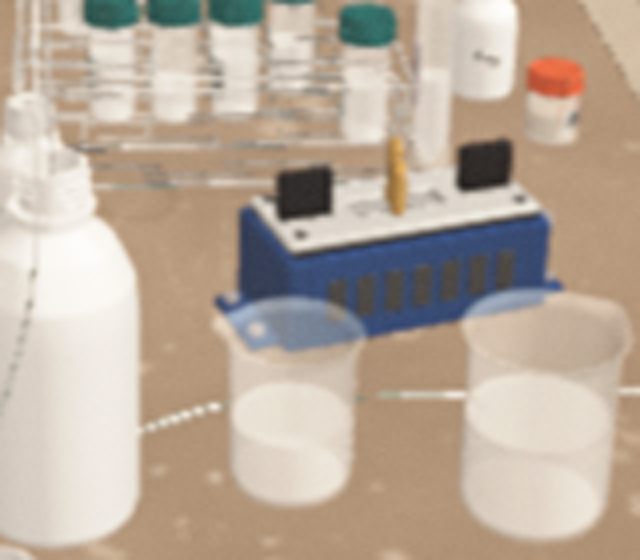

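View pics/t19.png

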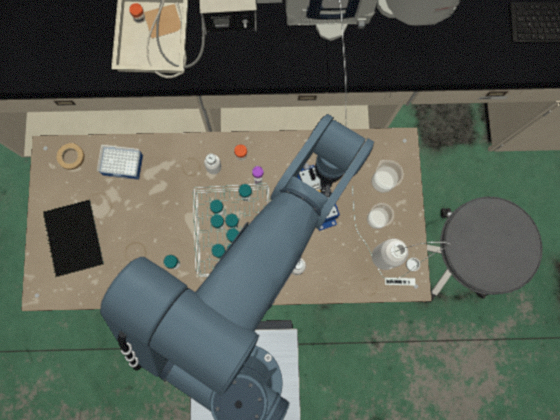

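The wrist view shows the nut blade lying across the slot at (284,193), at 5.1 rad. The side view shows the plate flat on the gasket. The top view shows every bystander where it was, and the robot is touching nothing.

```bash
python3 -c "
from station import ctrl
print(ctrl.finish_job())"
```

```text
the job is handed in; nothing more can be done
None
```

The cover is back on the housing and clamped, the nut has been let go, and the job was handed in at about 23 s. I carried the cover by one lug over the rack and lowered it over the nut, with the nut centred in the slot to about 0.3 mm. It came down until I felt the gasket at about 7 N. I then spun the nut clockwise in one continuous grip.

**Last checks:**
- **Nut:** its blade measures about 292° (5.1 rad) from where it started and lies across the slot. The wrist moment rose from about −0.11 to 0.37 N m after contact, so it is snug and short of the 5.6 rad stop.
- **Cover:** the side view shows the plate flat on the gasket.
- **Surroundings:** the jar, bottles, beaker and green tube look unmoved in the top view, and the gripper was clear at about 0 N.

**Small disagreements:**
- The top view put the cover and nut 2 to 4 mm from where the wrist camera did; I used the wrist camera.
- While spinning the nut there was a side force of up to 7 N and a side moment of about 1.4 N m from gripping slightly off-centre. It was gone once I let go.

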